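# Run the bearing out of the drilling jig and show its bore to the inspection camera

### The job

The oil hole of the bearing block in the drilling jig has been drilled: push the jig's carriage by its knob out from under the drill-bush bridge until it clicks into the unloading station at the other end, then take the bearing block by the sides of its housing (not by the brass bush) and lift it off its dowels. Hold it in the air in front of the inspection camera for a burr check: feet down and level, the bore centred on the lens and facing straight into it, the middle of the block about 100 mm in front of the lens. Touch neither the camera nor its stand, leave the carriage in the unloading station, and finish while still holding the block there; do not put it down.

Things in the scene. Friction and masses are not known exactly. Their poses are not given: they have to be found in the camera images.
- drill_jig: Drilling jig, fixed: base 130 x 244 x 12 mm, two guide rods along its y between end blocks 36 mm high at y = +-111 mm. Origin on the bench under the middle of the rods, z up, x away from the robot. A dark bridge with a drill bush covers the station at y = -55 mm (56 mm wide in y, x -25 to +71 mm, underside 95 mm, top 117 mm above the bench, column at its back). Open unloading station: y = +55 mm.
- jig_carriage (a joint): Carriage travel along the jig's +y, m: 0 = under the bridge (start), 0.110 = unloading station, rubber end stop 0.1125. A spring plunger drops into a notch at both stations (about 6 N to leave one, under 2 N between; draws home from within 2 mm). Carriage: steel plate 80 x 80 mm, top 40 mm above the bench, two upright dowels 6.4 mm thick, 8 mm tall, in the block's feet.
- carriage_knob (a point): Centre of the black ball knob (24 mm diameter, 88 mm above the bench) on the carriage's upright steel post (11 mm diameter, from 43 mm above the bench up to the knob), 71 mm in front (jig -x) of the carriage's centre, outside the bridge. Axes as the jig's.
- bearing_block: Dark cast-iron pillow block on the carriage, 0.38 kg. Origin under the middle of its foot; x along the bore (parallel to the jig's x at the start), y along the feet, z up. Foot 30 x 76 x 10 mm, two 10 mm holes at y = +-28 mm sit on the dowels. Housing 26 mm deep in x, 40 mm wide in y: flat sides from 10 to 28 mm height, then round (radius 20) about the bore; top 50 mm.
- bearing_block_bore (a point): Middle of the block's bore, 28 mm above the underside of its foot; axes as the block's.
- bearing_bush: Brass bush in the block, 17.6 mm bore, 24 mm outside, stands 3 mm proud at each end of the housing (32 mm long). Origin and axes as the block's. Keep the fingers off it.
- waiting_block: An equal bearing block waiting on the bench at the right, same origin and axes; leave it alone.
- camera_stand: Magnet-base stand of the inspection camera, fixed to the bench behind the jig. Origin on the bench straight under the lens, z up; the camera looks along its -x axis. Base 60 x 56 x 46 mm, its middle at x = +120 mm; column 14 mm thick, 296 mm tall, at x = +132 mm.
- lens (a point): Middle of the front of the camera's lens and ring light (54 mm diameter), above the stand's origin, 170 to 230 mm above the bench. The lens looks level along this point's -x axis; z up. The camera body behind it is 44 x 44 mm.

How it is judged:
By the outcome, as a careful person would: the job done as asked, in the order asked, and still so for the second after the job is handed in, while the arm keeps its last pose, push and grip.
It also fails if it takes over 56 s, if anything falls off the work surface, if the arm or the gripper's body presses on something with over 40 N, if the wrist force passes 120 N, or if a joint passes its speed limit or range.

### The arm

A 6-joint arm with a two-finger parallel gripper is mounted at the origin on the work surface; the furniture and walls round the work are solid. World frame = base frame: x ahead of the robot, y to its left, z up, the work surface at z = 0. Lengths are in m, angles in degrees, forces in N, time in s.
With the tool pointing down it reaches from about 0.375 to 0.925 m from the base axis. Payload 5.7 kg.
Tool frame: the origin (TCP) lies at the very end of the fingers, on their centre line; the grasp point (between the pads) lies 19 mm behind it; y points along the fingers, z is the direction in which the jaws open and shut, and the axes are right-handed (so a half turn about y gives the same grasp; the last joint's range is limited). The gripper opens to 88 mm and grips with 3 to 60 N. Pads are 20 mm wide; open, the fingers measure 115 mm over their backs; the gripper's body (75 mm by 178 mm) begins 61 mm behind the grasp point.
Start: joints at [69.494, 20.558, 86.54, -0, 72.909, -6.595], TCP at [0.144, 0.582, 0.223] pointing down, gripper open.
Joint ranges: [-170.27, 170.27], [-57.76, 135], [12.27, 136.19], [-55.21, 235.2], [11.17, 155.16], [-170.74, 170.74]. Speed limits (degrees/s): [136.94, 136.94, 180, 180, 180, 180].

### API

Orientations are given as a 3x3 rotation matrix whose columns are the frame's x, y, z axes.
In Python, from workcell import read_state, eyes, env gives the robot as it stands.
- The arm moves only by the tool apply_moves, never from a script. Its argument "moves" is a list of rows, each a list of 4 numbers: the shift along the tool's x, y, z in cm, then the turn about the tool's y in degrees. In form: [[dx, dy, dz, spin], ...]. A call has 1 to 20 rows; each row is the pose to reach, as a shift and turn from the pose commanded when the call began, along the tool's axes at that moment; what a row does not reach only later rows make up. A row lasts 1/10 s, in which the tool goes at most 50 mm and 8.59 degrees, less where a joint would pass 70% of its speed; a pose out of reach is approached as far as the arm can. A call with a gripper value outside its range is refused whole. "jaw" is the closure, from -1 (fully open) to 1 (shut), so that 0 is half open, set as the call begins (left out, the last holds). The fingers move at their own pace and stop on an object; "newtons" is the grip in N (left out, the last holds). Time passes only in rows, so rows that repeat a pose let the fingers close. It gives the time, the measured TCP pose, the force and the opening at its end, in the units of the state.
- read_state(): the state, without advancing time (a new reading comes with each control period).
- eyes.camera(name): name is "side" or "top"; returns a dict with "frame" (480x640x3 uint8, blue, green, red), "fx", "fy", "cx", "cy" (pixels), "world_to_cam" (4x4, takes a point from world to camera coordinates). Camera axes: x right, y up, looking along -z (the intrinsics and any distortion apply to the point x, -y, -z); pixel columns grow to the right and rows downward; lengths in m; the calibration is good to about 2 mm. A picture is of the moment at which its call begins. There is no depth.
- env.finish_job(): hands the job in, once; it reports no verdict.
The state is a dict: "time": time; "qpos": joint angles; "joint_velocities": joint speeds; "joint_torque": joint torques, N m; "tcp_pos": TCP position; "tool_rot": TCP orientation; "contact_force": force on the tool from outside, world axes, zero at the start; "torque": the same for the moment, N m; "opening": opening from 0.0 (shut) to 1.0 (fully open).
Only numpy, scipy, OpenCV 4.12 (cv2) and the standard library are available. Lean on these libraries where they do the work, as an engineer would, in place of code of your own. Each camera call takes 0.05 s, during which the arm holds its last target.

## Working session

There is one attempt and no reset: what is moved stays moved. The work goes in short steps, Python scripts to look and compute and a tool call to move; the robot and the scene stay as the last step left them, time stands still between calls to the robot, and variables do not carry over. Pictures are saved under pics/ and viewed, and the job is handed in when it is done.

Besides the shell and the picture viewer there is one more tool, called as a command line: name --pt "numbers of a row" for each row, then --argument value for the rest. apply_moves: Moves the arm, as the interface text tells. Its arguments: {"type":"object","properties":{"moves":{"type":"array"},"jaw":{"type":"number"},"newtons":{"type":"number"}},"required":["moves"]}

```bash
ls; mkdir -p pics
python3 - <<'E'
from workcell import read_state, eyes, env
import cv2,numpy as np
s=read_state()
for k in s: print(k,np.round(s[k],4).tolist())
for n in("side","top"):
    c=eyes.camera(n); cv2.imwrite(f"pics/{n}0.png",c["frame"])
    print(n,[k for k in c],c["fx"],c["fy"],c["cx"],c["cy"]); print(np.round(c["world_to_cam"],4).tolist())
E
```

```text
pics
time 0.0
qpos [69.4931, 20.5955, 86.5981, -0.0005, 72.9087, -6.5946]
joint_velocities [-0.0236, -0.013, 0.1134, 0.0623, -0.124, 0.0722]
joint_torque [0.0014, -51.5382, -27.0721, 0.0677, 0.0351, -0.0002]
tcp_pos [0.144, 0.5818, 0.2218]
tool_rot [[0.9707, -0.0006, 0.2404], [-0.2404, -0.0017, 0.9707], [-0.0002, -1.0, -0.0018]]
contact_force [0.1827, -0.2704, -0.4259]
torque [-0.0207, 0.0041, -0.0459]
opening 1.0034
side ['frame', 'fx', 'fy', 'cx', 'cy', 'world_to_cam'] 483.5176968656149 483.5176968656149 323.5834970191357 239.0727266476368
[[0.9037, -0.428, 0.0138, -0.5985], [0.273, 0.6006, 0.7515, -0.1811], [-0.3299, -0.6754, 0.6596, -0.8153], [0.0, 0.0, 0.0, 1.0]]
top ['frame', 'fx', 'fy', 'cx', 'cy', 'world_to_cam'] 468.03110786617844 468.03110786617844 326.2074341916055 246.55525547471674
[[0.0108, -0.9999, 0.0127, -0.1274], [0.9895, 0.0125, 0.1443, -0.6117], [-0.1445, 0.011, 0.9894, -0.8872], [0.0, 0.0, 0.0, 1.0]]
```

View pics/side0.png

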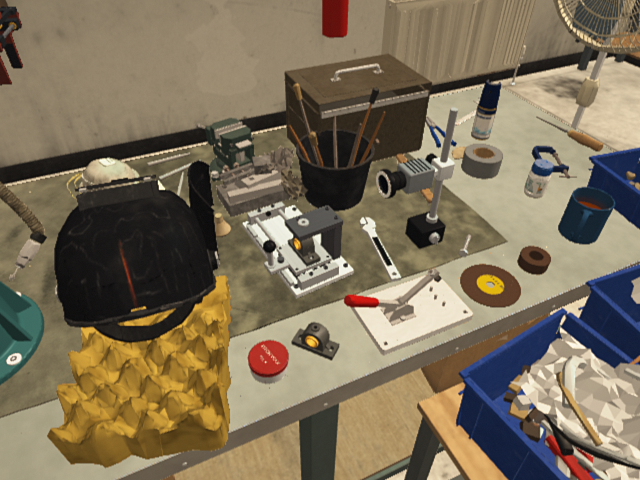

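View pics/top0.png

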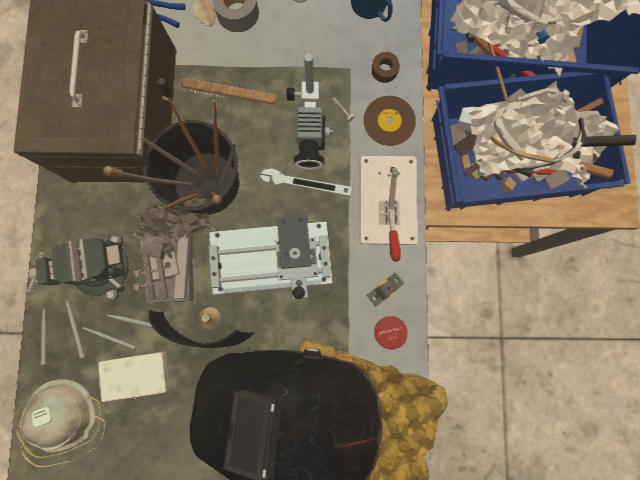

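```bash
cat > h.py <<'E'
from workcell import read_state, eyes, env
import cv2,numpy as np
from scipy.optimize import least_squares
def K(n):
    c=eyes.camera(n); return c
def proj(c,P):
    P=np.atleast_2d(P); W=np.array(c["world_to_cam"]); q=P@W[:3,:3].T+W[:3,3]
    return np.c_[c["cx"]+c["fx"]*q[:,0]/-q[:,2], c["cy"]-c["fy"]*q[:,1]/-q[:,2]]
def onz(c,u,v,z):
    W=np.array(c["world_to_cam"]); R=W[:3,:3]; o=-R.T@W[:3,3]
    d=R.T@np.array([(u-c["cx"])/c["fx"],-(v-c["cy"])/c["fy"],-1]); return o+d*(z-o[2])/d[2]
def crop(c,name,u0,v0,w,h,s):
    f=c["frame"][v0:v0+h,u0:u0+w]; cv2.imwrite("pics/"+name,cv2.resize(f,None,fx=s,fy=s,interpolation=cv2.INTER_CUBIC))
E
python3 - <<'E'
from h import *
t=K("top");s=K("side")
crop(t,"t1.png",200,205,140,100,5.5)
crop(s,"s1.png",235,195,125,105,5.5)
crop(t,"t2.png",270,40,100,140,4)
crop(s,"s2.png",365,100,110,150,4)
E
```

```text
(no output)
```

View pics/t1.png

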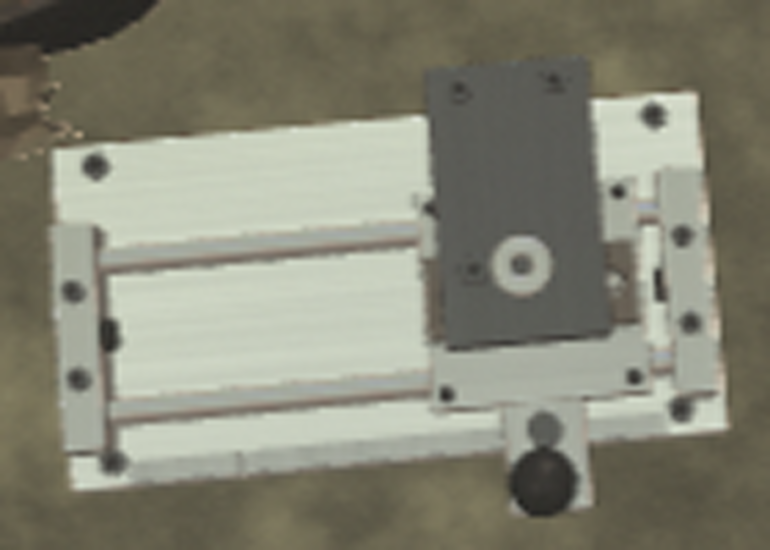

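View pics/s1.png

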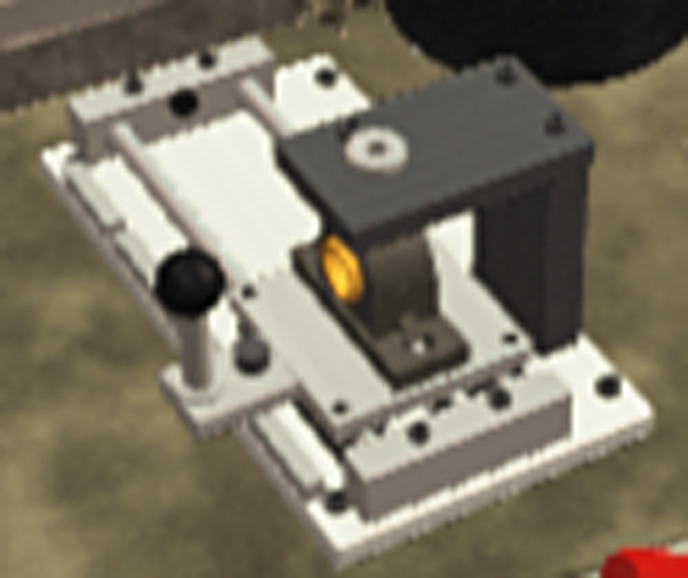

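View pics/t2.png

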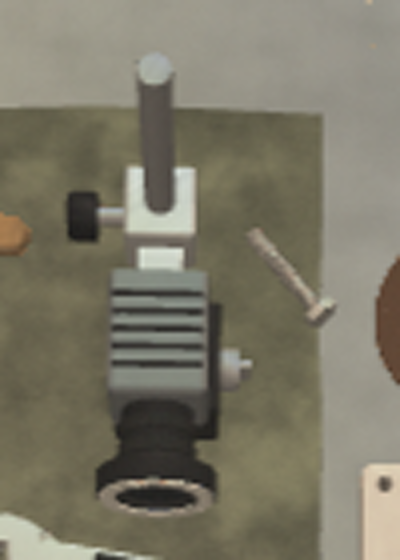

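View pics/s2.png

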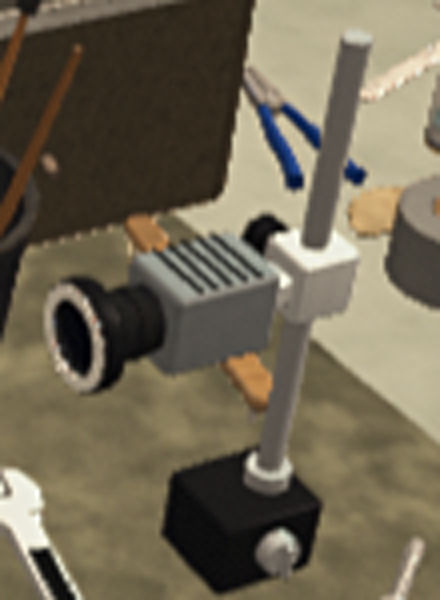

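```bash
cat > fit.py <<'E'
from h import *
t=K("top");s=K("side")
def tp(u,v,o=(200,205),k=5.5): return (o[0]+u/k-.5+.5/k,o[1]+v/k-.5+.5/k)
def sp(u,v,o=(235,195),k=5.5): return tp(u,v,o,k)
T2=lambda u,v: tp(u,v,(270,40),4); S2=lambda u,v: tp(u,v,(365,100),4)
obs=[]
B=lambda a,b:(a*.065,b*.122,.012)
for a,b,p in [(1,1,(52,150)),(1,-1,(697,92)),(-1,-1,(728,430)),(-1,1,(72,490))]: obs.append((t,B(a,b),tp(*p)))
for a,b,p in [(-1,1,(40,155)),(1,-1,(655,410)),(-1,-1,(340,555)),(1,1,(325,57))]: obs.append((s,B(a,b),sp(*p)))
obs.append((t,(-.071,-.055,.088),tp(543,482)));obs.append((s,(-.071,-.055,.088),sp(189,283)))
def Rz(a): return np.array([[np.cos(a),-np.sin(a),0],[np.sin(a),np.cos(a),0],[0,0,1]])
def res(p,full=False):
    return np.concatenate([(proj(c,Rz(p[2])@np.array(L)+[p[0],p[1],0])[0]-q) for c,L,q in obs])
r=least_squares(res,[.6,0,0]); print("jig",r.x,np.degrees(r.x[2])); print(np.round(r.fun.reshape(-1,2),2).tolist())
J=r.x
for nm,L in [("knob",(-.071,-.055,.088)),("unload",(0,.055,.04)),("knob end",(-.071,.055,.088))]: print(nm,Rz(J[2])@np.array(L)+[J[0],J[1],0])
obs2=[(t,(0,0,'h'),T2(157,495)),(s,(0,0,'h'),S2(75,335)),(t,(.132,0,.296),T2(155,70)),(s,(.132,0,.296),S2(355,38)),
(s,(.132,0,.046),S2(267,483))]
def res2(p):
    return np.concatenate([(proj(c,Rz(p[2])@np.array([L[0],L[1],p[3] if L[2]=='h' else L[2]])+[p[0],p[1],0])[0]-q) for c,L,q in obs2])
r=least_squares(res2,[.8,-.1,0,.2]); print("stand",r.x,np.degrees(r.x[2])); print(np.round(r.fun.reshape(-1,2),2).tolist())
E
python3 fit.py
python3 - <<'E'
from h import *
t=K("top");s=K("side")
crop(t,"t3.png",285,40,50,135,5.5)
crop(s,"s3.png",370,100,90,70,8)
crop(s,"s4.png",395,195,60,60,9)
E
```

```text
jig [ 0.59215835 -0.005476    0.09835345] 5.635237396701037
[[-0.26, 0.34], [0.09, 1.04], [0.03, 1.94], [-0.58, 1.48], [-0.79, 0.48], [-0.67, 1.56], [-1.9, 0.22], [0.1, 0.18], [-0.64, -3.8], [4.17, -0.69]]
knob [ 0.5269022  -0.06718204  0.088     ]
unload [0.58675763 0.04925819 0.04      ]
knob end [0.51610076 0.04228635 0.088     ]
stand [ 0.73907646 -0.08716789  0.00901502  0.17821246] 0.5165223980250424
[[0.15, 0.71], [-0.02, -0.29], [-0.55, 0.0], [0.86, 0.44], [-0.02, -0.18]]
```

View pics/s3.png

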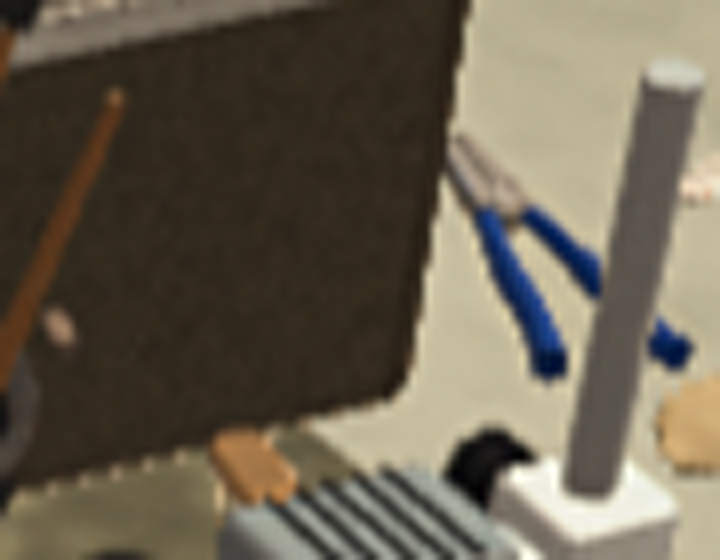

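View pics/s4.png

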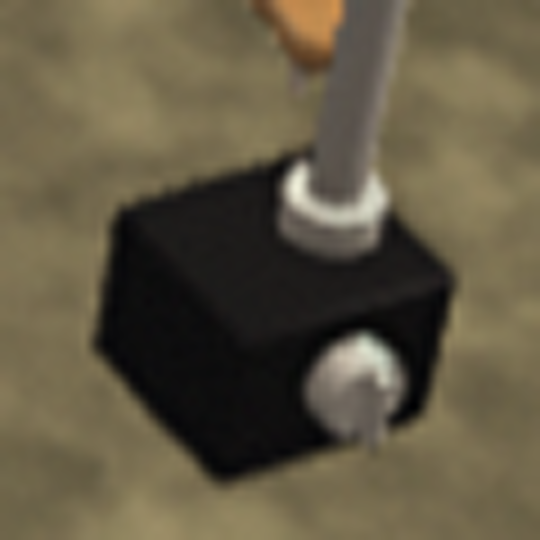

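View pics/t3.png

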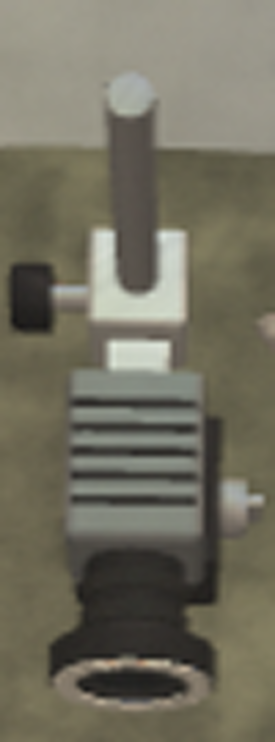

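```bash
cat >> fit.py <<'E'
print("---refit")
for a,b,p in [(.071,-.027,(425,70)),(.071,-.083,(590,58)),(-.025,-.083,(610,333)),(-.025,-.027,(447,348))]: obs.append((t,(a,b,.117),tp(*p)))
for a,b,p in [(.071,-.027,(510,57)),(.071,-.083,(593,150)),(-.025,-.083,(357,237)),(-.025,-.027,(278,150))]: obs.append((s,(a,b,.117),sp(*p)))
def res(p):
    return np.concatenate([(proj(c,Rz(p[2])@(np.array(L)+[p[3] if L[2]==.012 else 0,0,0])+[p[0],p[1],0])[0]-q) for c,L,q in obs])
r=least_squares(res,[.6,0,0,0],loss='soft_l1'); print("jig",r.x,np.degrees(r.x[2])); print(np.round(r.fun.reshape(-1,2),2).tolist())
J=r.x
for nm,L in [("knob",(-.071,-.055,.088)),("unload",(0,.055,.04)),("knob end",(-.071,.055,.088))]: print(nm,Rz(J[2])@np.array(L)+[J[0],J[1],0])
S4=lambda u,v: tp(u,v,(395,195),9)
for L,q in [((.09,.028,.046),(118,212)),((.09,-.028,.046),(245,345)),((.15,-.028,.046),(452,280)),((.09,.028,0),(97,345)),((.09,-.028,0),(225,480))]: obs2.append((s,L,S4(*q)))
r=least_squares(res2,[.8,-.1,0,.2],loss='soft_l1'); print("stand",r.x,np.degrees(r.x[2])); print(np.round(r.fun.reshape(-1,2),2).tolist())
E
python3 fit.py
```

```text
jig [ 0.59215835 -0.005476    0.09835345] 5.635237396701037
[[-0.26, 0.34], [0.09, 1.04], [0.03, 1.94], [-0.58, 1.48], [-0.79, 0.48], [-0.67, 1.56], [-1.9, 0.22], [0.1, 0.18], [-0.64, -3.8], [4.17, -0.69]]
knob [ 0.5269022  -0.06718204  0.088     ]
unload [0.58675763 0.04925819 0.04      ]
knob end [0.51610076 0.04228635 0.088     ]
stand [ 0.73907646 -0.08716789  0.00901502  0.17821246] 0.5165223980250424
[[0.15, 0.71], [-0.02, -0.29], [-0.55, 0.0], [0.86, 0.44], [-0.02, -0.18]]
---refit
jig [ 0.58334686 -0.00724971  0.10393019  0.01115549] 5.95476131959727
[[-0.06, -0.41], [0.19, -0.34], [0.49, 0.48], [-0.02, 0.67], [0.09, 0.56], [0.69, 1.18], [-0.22, 0.05], [0.79, 0.09], [0.41, 0.75], [0.23, 1.31], [-0.42, -0.32], [-0.27, -0.81], [0.67, 0.5], [-0.31, 0.57], [0.41, -2.03], [1.09, -3.27], [-1.09, -2.04], [-1.38, -3.23]]
knob [ 0.51843585 -0.0693187   0.088     ]
unload [0.57764099 0.04745352 0.04      ]
knob end [0.5070241  0.04008775 0.088     ]
stand [ 0.73955574 -0.08643152  0.00751017  0.17741805] 0.43030119169921294
[[-0.25, 0.59], [-0.04, -0.2], [-0.89, -0.29], [0.9, 0.27], [0.03, -0.39], [-0.48, -0.45], [0.61, 0.45], [1.7, -0.25], [-0.85, 1.31], [-0.43, 2.14]]
```

Run:
```python
from h import *
t=K("top");s=K("side")
def tri(a,b):
    r=least_squares(lambda p:np.r_[proj(t,p)[0]-a,proj(s,p)[0]-b],[.4,.1,.1]); print(np.round(r.x,3),np.round(r.fun,1))
tri((280,393),(158,180)); tri((235,387),(80,190)); tri((275,488),(158,190)); tri((165,83),(378,92)); tri((107,172),(300,75));tri((215,100),(376,92))
for z in(.05,.15,.25): print(z,np.round([onz(t,190,400,z),onz(t,285,350,z),onz(t,380,400,z)],3).tolist())
```

```text
[ 0.363 -0.053  0.269] [-0.4  2.1  2.3 -0.1]
[0.307 0.029 0.214] [-6.3 39.4 42.6  0.2]
[ 0.297 -0.058  0.274] [  6.5 -43.5 -44.7  -0.6]
[0.86  0.153 0.23 ] [ 0.3 -0.7 -1.   0.3]
[0.697 0.219 0.269] [ 1.1 -3.1 -4.4  0.8]
[0.802 0.058 0.282] [-0.8  1.8  2.3 -0.6]
0.05 [[0.317, 0.133, 0.05], [0.411, -0.043, 0.05], [0.32, -0.225, 0.05]]
0.15 [[0.335, 0.107, 0.15], [0.418, -0.051, 0.15], [0.337, -0.213, 0.15]]
0.25 [[0.352, 0.08, 0.25], [0.426, -0.058, 0.25], [0.355, -0.2, 0.25]]
```

```bash
cat >> h.py <<'E'
def rel(P,yawz=None,st=None):
    """world TCP targets -> tool cm; yawz = world yaw (deg) wanted for jaw axis from +y"""
    st=st or read_state(); R=np.array(st["tool_rot"]); p=np.array(st["tcp_pos"])
    for q in np.atleast_2d(P): print(np.round(R.T@(q-p)*100,2).tolist())
    y=np.degrees(np.arctan2(-R[0,2],R[1,2])); print("yaw now",y, "spin", None if yawz is None else -(yawz-y), "t",st["time"])
E
python3 - <<'E'
from h import *
rel([[.3,.5,.32],[.5,.3,.32],[.5184,-.0693,.32],[.5184,-.0693,.15]],5.95)
E
```

```text
[17.1, -9.74, -4.25]
[41.32, -9.73, -18.86]
[51.98, -9.73, -54.26]
[51.98, 7.27, -54.26]
yaw now -13.908985201151676 spin -19.858985201151675 t 0.6
```

apply_moves --pt "0 -4 0 0" --pt "4 -8 -1 0" --pt "8 -9.7 -2 0" --pt "12 -9.7 -3 0" --pt "17 -9.7 -4.3 0" --pt "21 -9.7 -7 0" --pt "25 -9.7 -9.5 -4" --pt "29 -9.7 -12 -8" --pt "33 -9.7 -14.5 -12" --pt "37 -9.7 -17 -16" --pt "40 -9.7 -20 -19.9" --pt "42 -9.7 -24 -19.9" --pt "43 -9.7 -28 -19.9" --pt "44 -9.7 -32 -19.9" --pt "45.5 -9.7 -36 -19.9" --pt "47 -9.7 -40 -19.9" --pt "48.5 -9.7 -44 -19.9" --pt "50 -9.7 -48 -19.9" --pt "51 -9.7 -51.5 -19.9" --pt "52 -9.7 -54.3 -19.9"

```text
time: 2.6
tcp_pos: [0.5183, -0.0719, 0.3198]
tool_rot: [[0.995, 0.0, -0.103], [0.103, -0.0, 0.995], [0.0, -1.0, -0.001]]
contact_force: [0.8, 0.3, 0.9]
opening: 0.998
```

Run:
```python
from h import *
s=read_state();print(np.round(s["qpos"],1),np.round(s["tcp_pos"],4),np.round(s["tool_rot"],4).tolist(),s["contact_force"])
rel([[.5184,-.0693,.15],[.5184,-.0693,.069]],5.95)
a=K("side");cv2.imwrite("pics/side1.png",a["frame"]); a=K("top");cv2.imwrite("pics/top1.png",a["frame"])
```

```text
[ -15.4    9.7   87.7   -0.    82.5 -111.4] [ 0.5183 -0.0719  0.3198] [[0.9947, 0.0002, -0.1031], [0.1031, -0.0005, 0.9947], [0.0002, -1.0, -0.0005]] [0.78745532 0.33970212 0.85951274]
[0.04, 16.98, 0.27]
[0.04, 25.08, 0.27]
yaw now 5.918777523947259 spin -0.031222476052740866 t 2.6
```

View pics/side1.png

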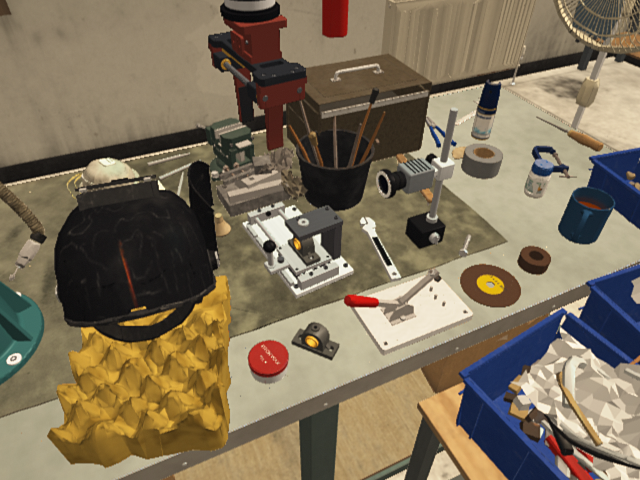

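View pics/top1.png

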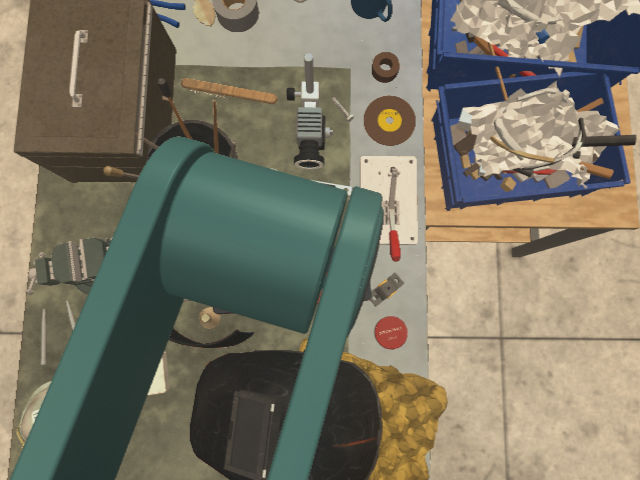

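apply_moves --pt "0 4 0.3 0" --pt "0 8 0.3 0" --pt "0 12 0.3 0" --pt "0 15 0.3 0" --pt "0 17 0.3 0" --pt "0 18.5 0.3 0" --pt "0 18.5 0.3 0"

```text
time: 3.4
tcp_pos: [0.5163, -0.0653, 0.1328]
tool_rot: [[0.994, -0.004, -0.105], [0.105, 0.001, 0.994], [-0.004, -1.0, 0.002]]
contact_force: [-0.8, -0.1, -0.1]
opening: 0.997
```

Run:
```python
from h import *
s=read_state();print(np.round(s["tcp_pos"],4),s["contact_force"])
rel([[.5184,-.0693,.069]],5.95)
a=K("side");crop(a,"s5.png",220,110,150,150,4); R=np.array(s["tool_rot"]);p=s["tcp_pos"]
print((proj(a,[p,p+R[:,2]*.044,p-R[:,2]*.044])-[220,110])*4)
```

```text
[ 0.5163 -0.0653  0.1328] [-0.78017764 -0.08075907 -0.12322939]
[0.19, 6.38, -0.43]
yaw now 6.018444562402873 spin 0.06844456240287311 t 3.4
[[182.98821894 470.12270766]
 [140.11538724 416.58030623]
 [228.76560185 527.29250296]]
```

View pics/s5.png

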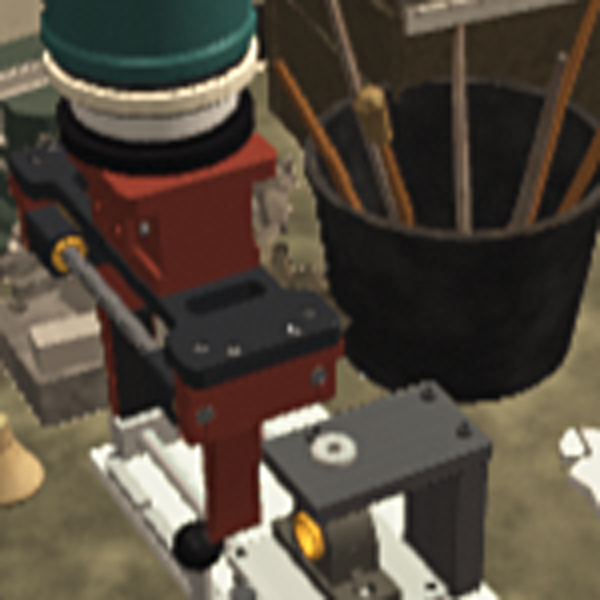

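apply_moves --pt "0.2 2 -0.4 0" --pt "0.2 4 -0.4 0" --pt "0.2 5.5 -0.4 0" --pt "0.2 6.4 -0.4 0" --pt "0.2 6.4 -0.4 0" --pt "0.2 6.4 -0.4 0"

```text
time: 4.05
tcp_pos: [0.5212, -0.0705, 0.0715]
tool_rot: [[0.995, 0.001, -0.105], [0.105, -0.0, 0.995], [0.001, -1.0, -0.0]]
contact_force: [-0.2, 0.6, -0.4]
opening: 1.004
```

Run:
```python
from h import *
s=read_state();print(np.round(s["tcp_pos"],4),s["contact_force"])
rel([[.5184,-.0693,.069]],5.95)
a=K("side");crop(a,"s6.png",240,180,100,90,8); R=np.array(s["tool_rot"]);p=s["tcp_pos"]
print((proj(a,[p,p+R[:,2]*.044,p-R[:,2]*.044])-[240,180])*8)
```

```text
[ 0.5212 -0.0705  0.0715] [-0.21433988  0.61565218 -0.41436276]
[-0.27, 0.25, 0.15]
yaw now 6.000080375428175 spin 0.05008037542817512 t 4.05
[[250.94639649 591.48906441]
 [167.50889125 482.77156962]
 [339.79926539 707.26267584]]
```

View pics/s6.png

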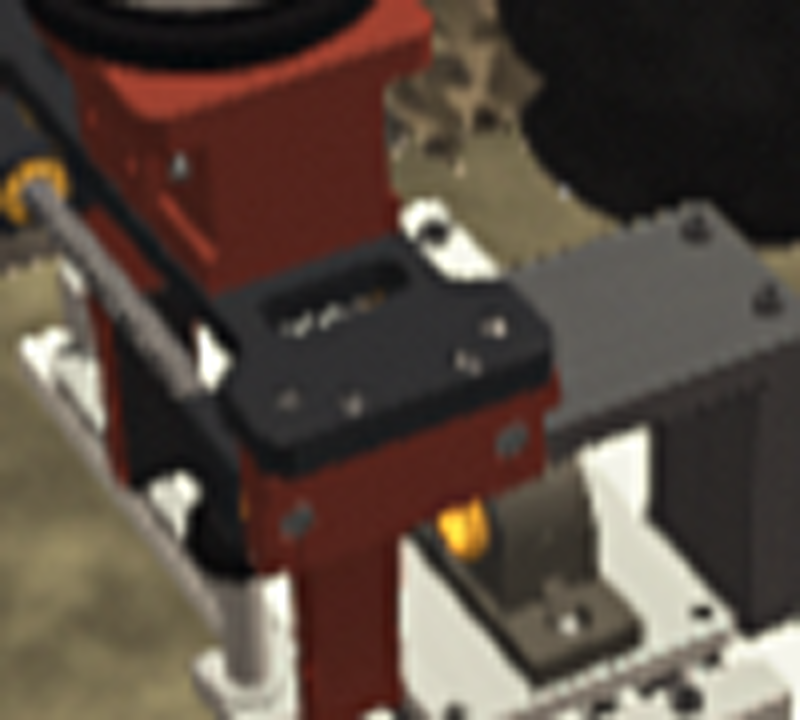

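apply_moves --pt "-0.25 0.2 0.1 0" --pt "-0.25 0.2 0.1 0" --pt "-0.25 0.2 0.1 0" --pt "-0.25 0.2 0.1 0" --pt "-0.25 0.2 0.1 0" --pt "-0.25 0.2 0.1 0" --pt "-0.25 0.2 0.1 0" --pt "-0.25 0.2 0.1 0" --jaw 1 --newtons 15

```text
time: 4.9
tcp_pos: [0.5179, -0.0698, 0.0686]
tool_rot: [[0.995, -0.0, -0.104], [0.104, -0.0, 0.995], [-0.0, -1.0, -0.0]]
contact_force: [-0.4, 0.1, 0.1]
opening: 0.314
```

Run:
```python
from h import *
s=read_state();print(np.round(s["tcp_pos"],4),s["contact_force"],s["opening"]*88)
rel([[.5184,-.0693,.069]],5.95)
a=K("side");crop(a,"s7.png",240,180,100,90,8)
```

```text
[ 0.5179 -0.0698  0.0686] [-0.43244845  0.12888271  0.08554048] 27.63402274375497
[0.05, -0.04, 0.04]
yaw now 5.987901875931411 spin 0.0379018759314107 t 4.9
```

View pics/s7.png

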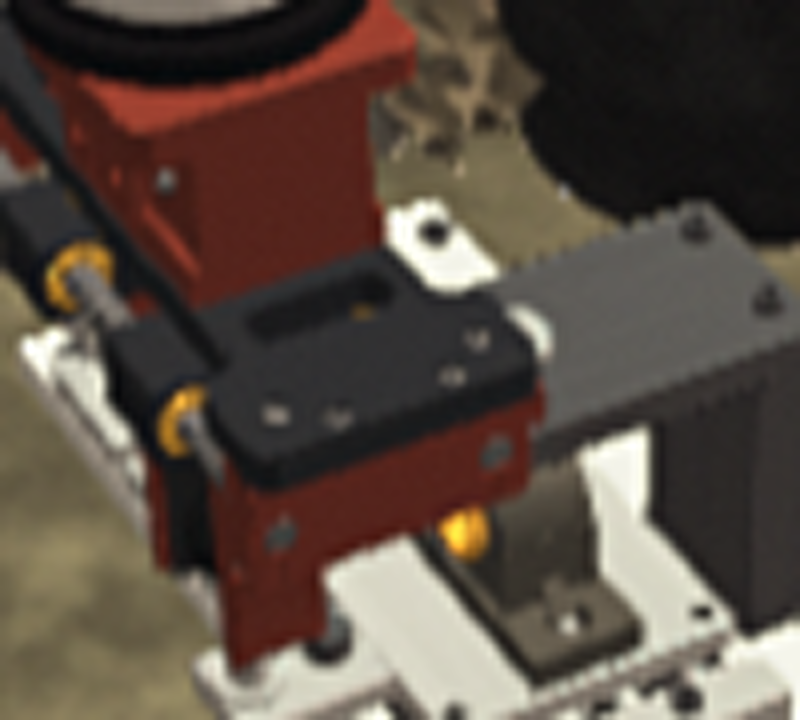

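apply_moves --pt "0 0 0 0" --pt "0 0 0 0" --pt "0 0 0 0"

```text
time: 5.25
tcp_pos: [0.5178, -0.0686, 0.0686]
tool_rot: [[0.995, -0.0, -0.104], [0.104, 0.002, 0.995], [-0.0, -1.0, 0.002]]
contact_force: [0.9, 5.6, 1.1]
opening: 0.258
```

apply_moves --pt "0 0 0.4 0" --pt "0 0 1 0" --pt "0 0 2 0" --pt "0 0 3 0" --pt "0 0 4 0" --pt "0 0 5 0" --pt "0 0 6 0" --pt "0 0 7 0" --pt "0 0 8 0" --pt "0 0 9 0" --pt "0 0 9.8 0" --pt "0 0 10.3 0" --pt "0 0 10.7 0" --pt "0 0 11 0" --pt "0 0 11 0" --pt "0 0 11 0"

```text
time: 6.85
tcp_pos: [0.5066, 0.0409, 0.0686]
tool_rot: [[0.995, 0.0, -0.103], [0.103, 0.002, 0.995], [0.001, -1.0, 0.002]]
contact_force: [2.1, 5.8, -4.8]
opening: 0.26
```

Run:
```python
from h import *
s=read_state();print(np.round(s["tcp_pos"],4),s["contact_force"],s["opening"]*88)
d=np.array(s["tcp_pos"])-[0.5178,-.0686,.0686]; print(np.array(s["tool_rot"]).T@d)
a=K("side");crop(a,"s8.png",220,160,140,120,5.5)
```

```text
[0.5066 0.0409 0.0686] [ 2.08043063  5.75172431 -4.76303122] 22.84592644180676
[0.00023756 0.00023721 0.11009928]
```

View pics/s8.png

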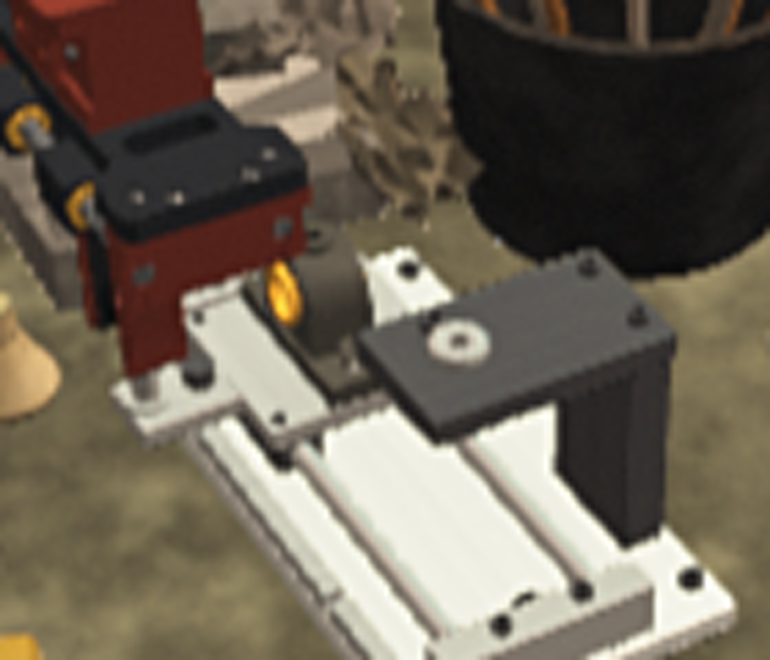

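apply_moves --pt "0 0 0.1 0" --pt "0 0 0.1 0" --pt "0 0 0.1 0" --pt "0 0 0.1 0" --pt "0 0 0.1 0" --pt "0 0 0.1 0" --pt "0 -1.5 0.1 0" --pt "0 -4 0.1 0" --pt "0 -7 0.1 0" --pt "0 -10 0.1 0" --pt "0 -12 0.1 0" --pt "0 -12 0.1 0" --jaw -1

```text
time: 8.1
tcp_pos: [0.5085, 0.0405, 0.1914]
tool_rot: [[0.995, 0.006, -0.104], [0.104, -0.0, 0.995], [0.006, -1.0, -0.001]]
contact_force: [0.3, 0.0, 0.6]
opening: 0.999
```

Run:
```python
from h import *
s=read_state();print(np.round(s["tcp_pos"],4),s["contact_force"],s["opening"]*88)
a=K("side");crop(a,"s9.png",220,160,140,120,5.5)
a=K("top");crop(a,"t9.png",200,205,140,100,5.5)
```

```text
[0.5085 0.0405 0.1914] [0.28775438 0.04222987 0.62352527] 87.87992124015533
```

View pics/s9.png

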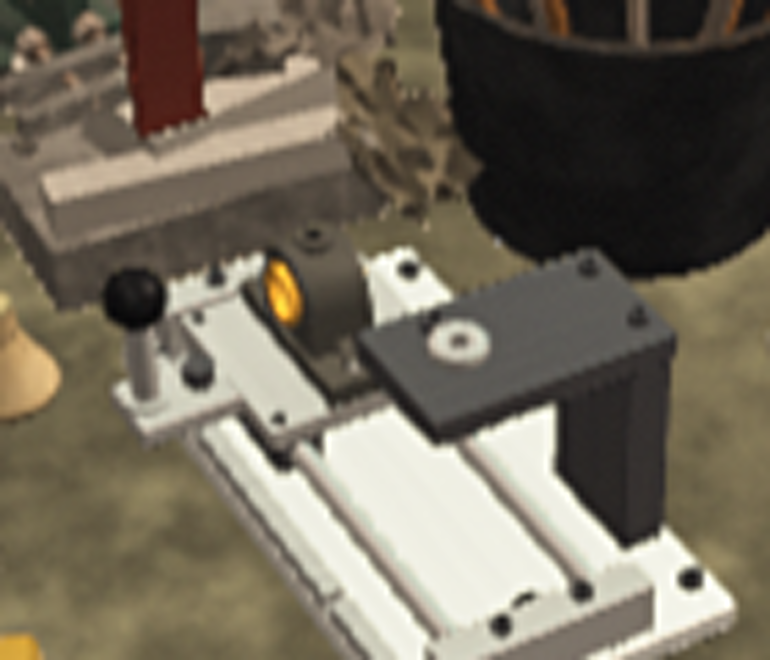

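View pics/t9.png

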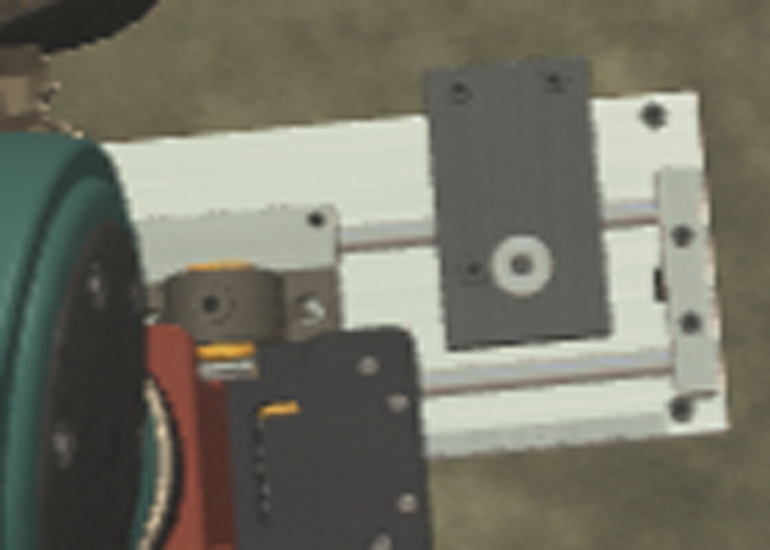

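Run:
```python
from h import *
t=K("top");s=K("side")
def tp(u,v,o=(200,205),k=5.5): return (o[0]+u/k-.5+.5/k,o[1]+v/k-.5+.5/k)
A=onz(s,*tp(189,283,(235,195)),.088); B=onz(s,*tp(134,298,(220,160)),.088)
print("knob",A,B,np.linalg.norm(B-A),np.degrees(np.arctan2(-(B-A)[0],(B-A)[1])))
A=onz(s,*tp(340,407,(235,195)),.04); B=onz(s,*tp(279,418,(220,160)),.04)
print("screw",A,B,np.linalg.norm(B-A))
print("oil hole top",onz(t,*tp(211,303),.09),"side",onz(s,*tp(314,234,(220,160)),.09))
print("dowel",onz(t,*tp(312,310),.049))
a=-0.10393;e=np.array([.58334686-.0,-.0072497])
c,sn=np.cos(.10393),np.sin(.10393)
print("pred block centre",e+[-sn*.055,c*.055]," dowel",e+[-sn*.027,c*.027])
```

```text
knob [ 0.51929811 -0.06579548  0.088     ] [0.50781845 0.04379677 0.088     ] 0.11019185703189094 5.979856977243616
screw [ 0.55999018 -0.09541686  0.04      ] [0.54887902 0.01379356 0.04      ] 0.10977418918130041
oil hole top [0.579496   0.04615281 0.09      ] side [0.57950063 0.05035573 0.09      ]
dowel [0.58213605 0.0172375  0.049     ]
pred block centre [0.57764099 0.04745353]  dowel [0.5805458  0.01960461]
```

Run:
```python
from h import *
rel([[.5785,.0477,.191],[.5785,.0477,.12],[.5785,.0477,.0535]],5.95)
```

```text
[7.35, -0.38, -0.06]
[7.37, 6.72, -0.06]
[7.38, 13.37, -0.06]
yaw now 5.98560436022655 spin 0.035604360226550114 t 8.3
```

apply_moves --pt "3 0 0 0" --pt "6 0 0 0" --pt "7.4 2 0 0" --pt "7.4 5 0 0" --pt "7.4 7.5 0 0" --pt "7.4 9 0 0" --pt "7.4 10 0 0" --pt "7.4 10 0 0" --pt "7.4 10 0 0"

```text
time: 9.2
tcp_pos: [0.5799, 0.0483, 0.0885]
tool_rot: [[0.995, -0.001, -0.104], [0.104, -0.0, 0.995], [-0.001, -1.0, 0.0]]
contact_force: [0.2, -0.5, 0.0]
opening: 0.999
```

Run:
```python
from h import *
rel([[.5785,.0477,.0535]],5.95)
s=read_state()
a=K("side");crop(a,"s10.png",220,150,110,90,7); R=np.array(s["tool_rot"]);p=s["tcp_pos"]
print(p,(proj(a,[p,p+R[:,2]*.044,p-R[:,2]*.044])-[220,150])*7)
```

```text
[-0.15, 3.5, -0.05]
yaw now 5.987428152974464 spin 0.03742815297446356 t 9.2
[0.57992925 0.048325   0.08850709] [[400.95543135 372.5662046 ]
 [333.21864378 295.57511095]
 [472.67919778 454.08898439]]
```

View pics/s10.png

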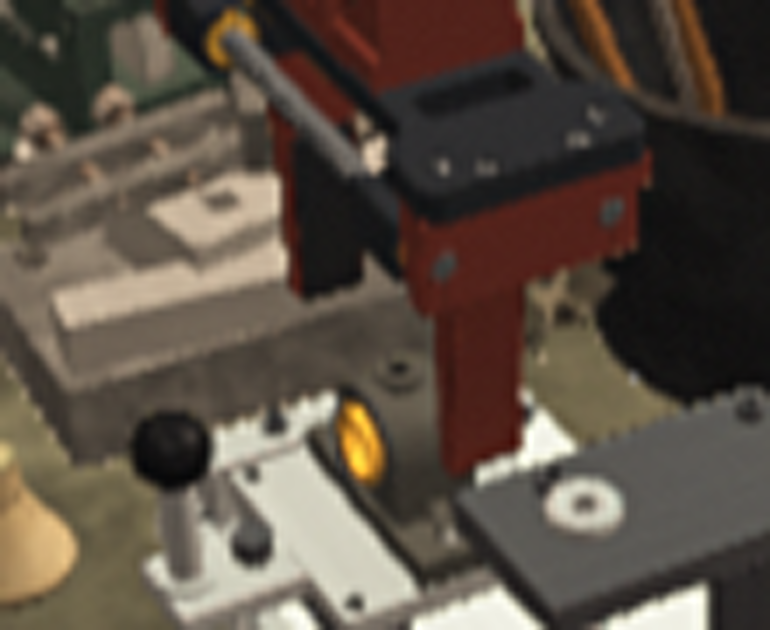

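apply_moves --pt "0 1.5 0 0" --pt "0 2.8 0 0" --pt "0 3.5 0 0" --pt "0 3.5 0 0" --pt "0 3.5 0 0" --pt "0 3.5 0 0"

```text
time: 9.85
tcp_pos: [0.5804, 0.0483, 0.0542]
tool_rot: [[0.995, 0.001, -0.104], [0.104, -0.0, 0.995], [0.001, -1.0, -0.0]]
contact_force: [1.0, 0.8, 0.3]
opening: 1.006
```

apply_moves --pt "0 0 0 0" --pt "0 0 0 0" --pt "0 0 0 0" --pt "0 0 0 0" --pt "0 0 0 0" --pt "0 0 0 0" --pt "0 0 0 0" --pt "0 0 0 0" --pt "0 0 0 0" --pt "0 0 0 0" --jaw 1 --newtons 15

```text
time: 10.85
tcp_pos: [0.58, 0.0481, 0.0537]
tool_rot: [[0.995, 0.0, -0.104], [0.104, -0.0, 0.995], [0.0, -1.0, -0.0]]
contact_force: [-0.0, -1.7, 0.1]
opening: 0.456
```

Run:
```python
from h import *
s=read_state();print(s["time"],np.round(s["tcp_pos"],4),s["contact_force"],s["torque"],s["opening"]*88)
a=K("side");crop(a,"s11.png",220,150,110,90,7)
```

```text
10.85 [0.58   0.0481 0.0537] [-0.02566276 -1.68918163  0.14404589] [-0.2797204   0.00604942  0.03502667] 40.09885774669202
```

View pics/s11.png

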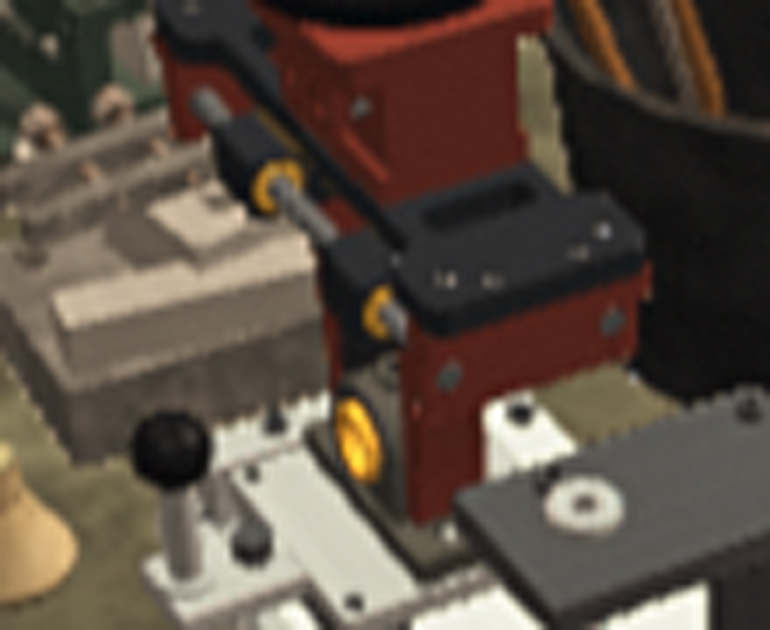

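apply_moves --pt "0 0 0 0" --pt "0 0 0 0" --pt "0 0 0 0" --pt "0 -0.4 0 0" --pt "0 -0.9 0 0" --pt "0 -1.5 0 0" --pt "0 -2.5 0 0" --pt "0 -4 0 0" --pt "0 -5.5 0 0" --pt "0 -7.5 0 0" --pt "0 -9.5 0 0" --pt "0 -11 0 0" --pt "0 -12 0 0" --pt "0 -12 0 0" --pt "0 -12 0 0" --newtons 40

```text
time: 12.4
tcp_pos: [0.5796, 0.0484, 0.1735]
tool_rot: [[0.995, -0.0, -0.104], [0.104, -0.0, 0.995], [-0.0, -1.0, -0.0]]
contact_force: [0.8, 0.2, -4.5]
opening: 0.454
```

Run:
```python
from h import *
s=read_state();print(s["time"],np.round(s["tcp_pos"],4),np.round(s["tool_rot"],4).tolist(),s["contact_force"],s["torque"],s["opening"]*88)
rel([[.6396,-.0872,.1637]],.43)
a=K("side");crop(a,"s12.png",210,100,150,130,5)
```

```text
12.4 [0.5796 0.0484 0.1735] [[0.9945, -0.0004, -0.1044], [0.1044, -0.0001, 0.9945], [-0.0004, -1.0, -0.0]] [ 0.78912975  0.15007035 -4.45894733] [ 0.03374073  0.03555556 -0.02670497] 39.908813963649706
[4.55, 0.98, -14.11]
yaw now 5.992421019587257 spin 5.562421019587258 t 12.4
```

View pics/s12.png

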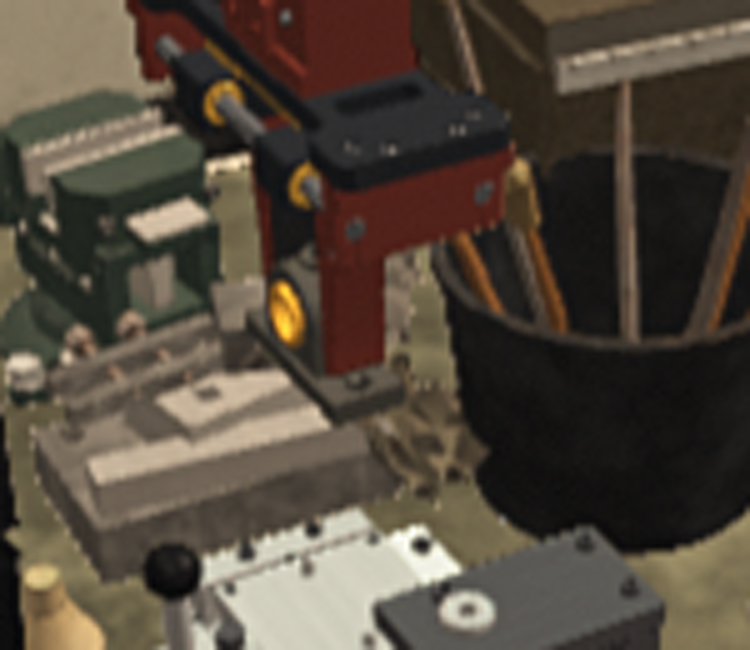

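apply_moves --pt "0 0 -0.5 0" --pt "0.5 0 -1.5 0" --pt "1 0 -3 0.5" --pt "1.5 0 -4.5 1.5" --pt "2 0 -6 2.5" --pt "2.5 0 -7.5 3.5" --pt "3 0 -9 4.5" --pt "3.5 0.3 -10.5 5.6" --pt "4 0.6 -12 5.6" --pt "4.3 0.8 -13.2 5.6" --pt "4.5 1 -13.9 5.6" --pt "4.55 1 -14.1 5.6" --pt "4.55 1 -14.1 5.6" --pt "4.55 1 -14.1 5.6" --pt "4.55 1 -14.1 5.6"

```text
time: 13.95
tcp_pos: [0.6397, -0.0865, 0.1638]
tool_rot: [[1.0, -0.0, -0.007], [0.007, 0.0, 1.0], [-0.0, -1.0, 0.0]]
contact_force: [0.3, 0.4, -4.3]
opening: 0.451
```

Run:
```python
from h import *
s=read_state();print(s["time"],np.round(s["tcp_pos"],4),np.round(s["tool_rot"],4).tolist(),s["contact_force"],s["opening"]*88)
rel([[.6396,-.0872,.1637]],.43)
a=K("side");crop(a,"s13.png",320,110,150,120,5.3)
a=K("top");crop(a,"t13.png",230,60,160,220,2.7);
```

```text
13.95 [ 0.6397 -0.0865  0.1638] [[1.0, -0.0001, -0.0074], [0.0074, 0.0001, 1.0], [-0.0001, -1.0, 0.0001]] [ 0.27721709  0.38063172 -4.31185154] 39.66573891698438
[-0.01, 0.01, -0.07]
yaw now 0.424082809325101 spin -0.005917190674898987 t 13.95
```

View pics/s13.png

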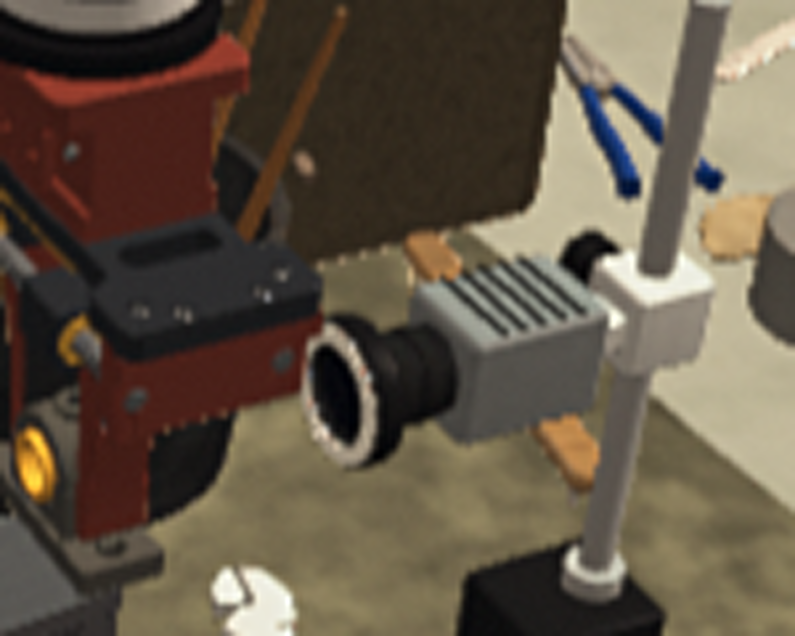

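View pics/t13.png

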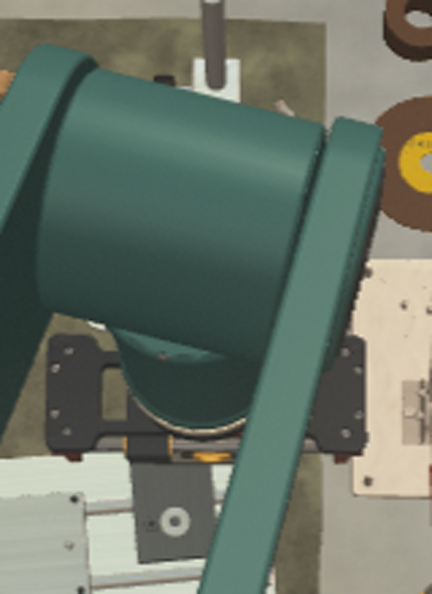

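Run:
```python
from h import *
t=K("top");s=K("side")
def tp(u,v,o,k): return (o[0]+u/k-.5+.5/k,o[1]+v/k-.5+.5/k)
for nm,p,q in [("mid",(136,375),(135,540)),("L",(71,375),(66,540)),("R",(203,375),(205,540))]:
    A=onz(t,*tp(*p,(285,40),5.5),.1995);B=onz(t,*tp(*q,(285,40),5.5),.1995);d=A-B
    print(nm,A,B,np.degrees(np.arctan2(d[1],d[0])))
# side body top edges from s2 crop (4x): near edge (175,325)->(277,280)?; far edge (130,262)->(215,235)
for p,q in [((180,322),(277,282)),((135,262),(210,236))]:
    A=onz(s,*tp(*p,(365,100),4),.1995);B=onz(s,*tp(*q,(365,100),4),.1995);d=B-A;print(A,B,np.degrees(np.arctan2(d[1],d[0])))
th=np.linspace(0,2*np.pi,60,endpoint=False)
def ring(c,r): return np.array(c)+np.c_[0*th,r*np.cos(th),r*np.sin(th)]
k=10;f=s["frame"];x0,y0=318,165
im=cv2.resize(f[y0:y0+55,x0:x0+80],None,fx=k,fy=k,interpolation=cv2.INTER_CUBIC)
p=np.array(read_state()["tcp_pos"])
for c,r,col in [((.7396,-.0864,.1775),.027,(0,255,0)),(p+[-.016,0,.0143],.012,(255,0,255)),(p+[-.016,0,.0143],.0088,(255,255,0))]:
    for u,v in proj(s,ring(c,r)): cv2.circle(im,(int((u-x0+.5)*k),int((v-y0+.5)*k)),2,col,-1)
cv2.imwrite("pics/s14.png",im)
```

```text
mid [ 0.83327218 -0.08666069  0.1995    ] [ 0.77888806 -0.08721808  0.1995    ] 0.5872123507867392
L [ 0.83293137 -0.06619633  0.1995    ] [ 0.77854914 -0.06570479  0.1995    ] -0.5178605582564336
R [ 0.83362372 -0.10776924  0.1995    ] [ 0.77923213 -0.10905883  0.1995    ] 1.358184500789332
[ 0.76853461 -0.12415478  0.1995    ] [ 0.82652928 -0.11514158  0.1995    ] 8.833911482243968
[ 0.77631765 -0.07440129  0.1995    ] [ 0.82054043 -0.06966371  0.1995    ] 6.114777842929337
```

View pics/s14.png

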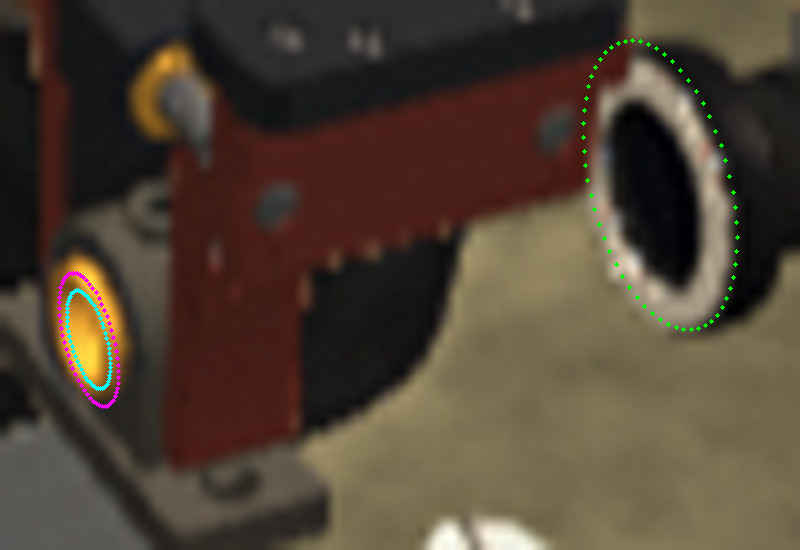

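Run:
```python
from h import *
s=K("side")
k=16;f=s["frame"];x0,y0=316,182
im=cv2.resize(f[y0:y0+38,x0:x0+38],None,fx=k,fy=k,interpolation=cv2.INTER_LANCZOS4)
p=np.array(read_state()["tcp_pos"])
im2=im.copy()
th=np.linspace(0,2*np.pi,60,endpoint=False)
def ring(c,r): return np.array(c)+np.c_[0*th,r*np.cos(th),r*np.sin(th)]
def dr(P,col):
    for u,v in proj(s,P): cv2.circle(im2,(int((u-x0+.5)*k),int((v-y0+.5)*k)),2,col,-1)
b=p+[0,0,.0143]
dr(ring(b+[-.016,0,0],.012),(255,0,255));dr(ring(b+[-.013,0,0],.012),(0,0,255));dr(ring(b+[-.013,0,0],.02),(0,255,0))
L=np.linspace(-1,1,50)
o=p-[0,0,.0137]
for z in(0,.01):
    dr(o+np.c_[-.015+0*L,.038*L,z+0*L],(255,255,0)); dr(o+np.c_[.015*L,-.038+0*L,z+0*L],(255,255,0))
cv2.imwrite("pics/s15.png",np.hstack([im[:, :],im2])[:, :] if False else cv2.resize(np.hstack([im,im2]),(800,400)))
cv2.imwrite("pics/s16.png",im2[:600,:800]); cv2.imwrite("pics/s17.png",im[:600,:800])
```

```text
(no output)
```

View pics/s16.png

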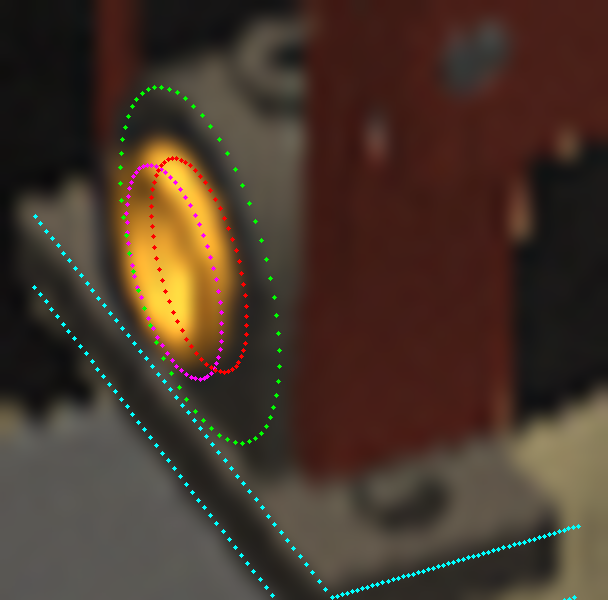

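View pics/s17.png

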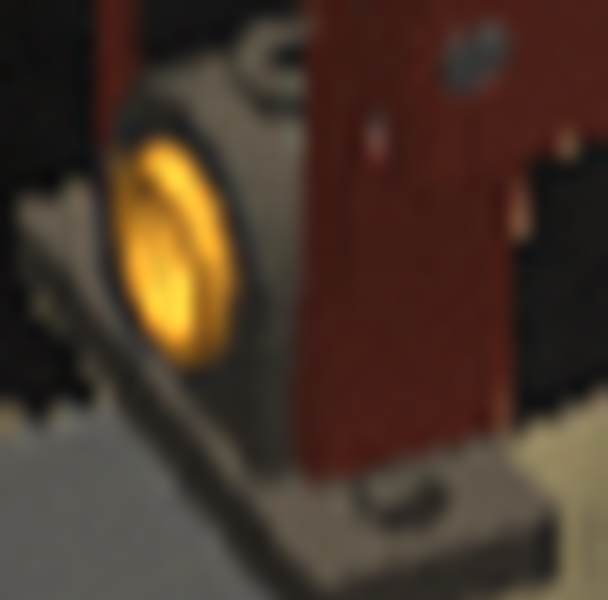

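Run:
```python
from h import *
s=K("side")
st=read_state();p=np.array(st["tcp_pos"]);R=np.array(st["tool_rot"])
for w in(.0,.010,.0125):
    for sg in(-1,1):
        q=p-R[:,2]*.0334+R[:,0]*sg*w; print(w,sg,(proj(s,q)[0]-[316,182]+.5)*16)
# s10 pose
p=np.array([.5799,.0483,.0885]); a=np.radians(5.99);X=np.array([np.cos(a),np.sin(a),0]);Z=np.array([-np.sin(a),np.cos(a),0])
for w in(0,.010,.0125):
    for sg in(-1,1): print("s10",w,sg,(proj(s,p-Z*.0575+X*sg*w)[0]-[220,150]+.5)*7)
```

```text
0.0 -1 [440.69691326 510.9550659 ]
0.0 1 [440.69691326 510.9550659 ]
0.01 -1 [358.37964711 535.0285695 ]
0.01 1 [522.35869835 487.07325628]
0.0125 -1 [337.69698587 541.07716834]
0.0125 1 [542.67264229 481.13248802]
s10 0 -1 [498.98545903 483.66694867]
s10 0 1 [498.98545903 483.66694867]
s10 0.01 -1 [467.26529472 495.08941728]
s10 0.01 1 [530.43893936 472.34051328]
s10 0.0125 -1 [459.29318638 497.9601829 ]
s10 0.0125 1 [538.26103378 469.52376785]
```

Run:
```python
from h import *
t=K("top");s=K("side")
def tp(u,v,o,k): return np.array([o[0]+u/k-.5+.5/k,o[1]+v/k-.5+.5/k])
def rp(m,obs,P): print(m,"obs-pred",np.round(obs-proj({'t':t,'s':s}[m[0]],P)[0],2))
a=np.radians(5.98);X=np.array([np.cos(a),np.sin(a),0]);Z=np.array([-np.sin(a),np.cos(a),0])
k0=np.array([.5182,-.0690,.088]);k1=k0+.11*Z
rp("t knob0",tp(543,482,(200,205),5.5),k0);rp("s knob0",tp(189,283,(235,195),5.5),k0);rp("s knob1",tp(134,298,(220,160),5.5),k1)
b=np.array([.5797,.0482,.09]);rp("t oil",tp(211,303,(200,205),5.5),b);rp("s oil",tp(314,234,(220,160),5.5),b)
rp("t dowel",tp(312,310,(200,205),5.5),b-Z*.028-[0,0,.041])
o=np.array([.6397,-.0865,.1501])
for nm,L,q in [("s c1",(-.015,-.038,.01),(320,580)),("s c2",(.015,-.038,.01),(553,512)),("s topring",(0,0,.05),(287,58))]:
    rp(nm,np.array([316+q[0]/16-.5,182+q[1]/16-.5]),o+L)
# lens
side=tp(75,335,(365,100),4); top=tp(157,495,(270,40),4)*.5+tp(131,683,(285,40),5.5)*.5
print(side,top)
for bt,bs in [((0,0),(0,0)),((1.1,0),(-.7,-1)),((1.1,0),(-.5,-.8))]:
    r=least_squares(lambda p:np.r_[proj(t,p)[0]-(top-bt),proj(s,p)[0]-(side-bs)],[.74,-.086,.18]);print(bt,bs,r.x,np.round(r.fun,2))
```

```text
t knob0 obs-pred [-0.24 -0.87]
s knob0 obs-pred [-0.05 -1.24]
s knob1 obs-pred [-0.02 -1.12]
t oil obs-pred [1.09 0.12]
s oil obs-pred [-0.48 -0.56]
t dowel obs-pred [1.57 0.26]
s c1 obs-pred [-0.57 -1.  ]
s c2 obs-pred [-1.44 -0.78]
s topring obs-pred [-1.32 -0.77]
[383.375 183.375] [308.64204545 163.57386364]
(0, 0) (0, 0) [ 0.74015736 -0.08632216  0.17682085] [-0.07  0.16  0.18 -0.04]
(1.1, 0) (-0.7, -1) [ 0.74223459 -0.08454421  0.17265521] [ 0.1  -0.23 -0.26  0.06]
(1.1, 0) (-0.5, -0.8) [ 0.74192567 -0.08451309  0.17320845] [ 0.07 -0.16 -0.18  0.04]
```

Run:
```python
import cv2,numpy as np
for n,(x0,y0,w,h) in [("side0",(373,165,28,38)),("top0",(290,150,40,22))]:
    f=cv2.imread(f"pics/{n}.png")[y0:y0+h,x0:x0+w]
    k=20 if n=="side0" else 20
    im=cv2.resize(f,None,fx=k,fy=k,interpolation=cv2.INTER_LINEAR)
    cv2.imwrite(f"pics/{n}_lens.png",im[:600,:800])
```

```text
(no output)
```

View pics/side0_lens.png

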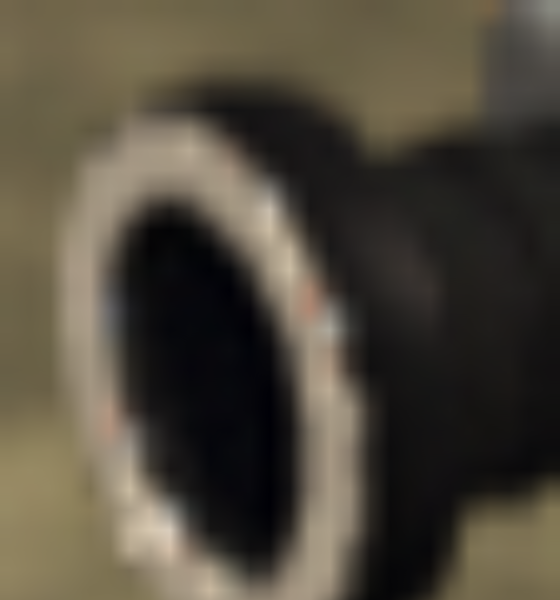

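View pics/top0_lens.png

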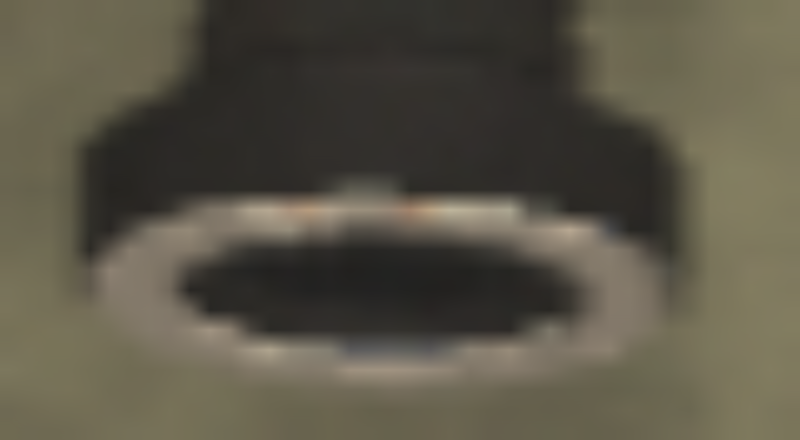

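Run:
```python
from h import *
t=K("top");s=K("side")
side=np.array([383.3,183.7]);top=np.array([308.5,163.8])
for bt,bs in [((0,0),(0,0)),((1.1,0),(-.4,-1)),((.8,-.2),(-.4,-1)),((.8,-.2),(-.3,-.8))]:
    r=least_squares(lambda p:np.r_[proj(t,p)[0]-(top-bt),proj(s,p)[0]-(side-bs)],[.74,-.086,.18]);print(bt,bs,r.x,np.round(r.fun,2))
# ring fits z check: block bore seen in side at same x,y plane: expected bush pixel if at lens height
```

```text
(0, 0) (0, 0) [ 0.74012301 -0.08608757  0.1759355 ] [-0.05  0.12  0.13 -0.03]
(1.1, 0) (-0.4, -1) [ 0.74192215 -0.08421343  0.17186093] [ 0.06 -0.15 -0.16  0.04]
(0.8, -0.2) (-0.4, -1) [ 0.741461   -0.08478451  0.17233835] [ 0.07 -0.18 -0.19  0.05]
(0.8, -0.2) (-0.3, -0.8) [ 0.74124579 -0.08478418  0.17285847] [ 0.06 -0.15 -0.17  0.04]
```

```bash
cat > fit3.py <<'E'
exec(open('fit.py').read().split('print("---refit")')[0])
S4=lambda u,v: tp(u,v,(395,195),9)
obs2=[(t,(0,0,'h'),(308.5,163.8)),(s,(0,0,'h'),(383.3,183.7)),(t,(.132,0,.296),T2(155,70)),(s,(.132,0,.296),S2(355,38)),(t,(.132,0,.296),tp(131,95,(285,40),5.5)),(s,(.132,0,.296),tp(674,76,(370,100),8))]
for L,q in [((.09,.028,.046),(118,212)),((.09,-.028,.046),(245,345)),((.15,-.028,.046),(452,280)),((.09,.028,0),(97,345)),((.09,-.028,0),(225,480)),((.15,-.028,0),(422,415))]: obs2.append((s,L,S4(*q)))
def res3(p):
    o=[]
    for c,L,q in obs2:
        P=Rz(p[2])@np.array([L[0],L[1],p[3] if L[2]=='h' else L[2]])+[p[0],p[1],0]
        o.append(proj(c,P)[0]+(p[4:6] if c is s else p[6:8])-q)
    o.append(np.array([(p[4]+.4)/.5,(p[5]+.9)/.5]) if prior else p[4:6]/1.)
    o.append((p[6:8]-([.8,-.2] if prior else [0,0]))/.5)
    return np.concatenate(o)
for prior in(1,0):
    r=least_squares(res3,[.8,-.1,0,.2,0,0,0,0],loss='soft_l1'); print(prior,"stand",np.round(r.x,4),np.degrees(r.x[2])); print(np.round(r.fun.reshape(-1,2),2).tolist())
E
python3 fit3.py | tail -4
```

```text
7.266e-01 -1.803e-01] 0.030187595663901057
[[0.46, 0.5], [-0.67, -0.27], [-0.05, -0.41], [0.61, -0.4], [-0.08, -0.15], [0.17, -0.33], [-0.78, -1.21], [0.14, -0.26], [1.36, -0.84], [-1.16, 0.55], [-0.89, 1.43], [0.78, 0.76], [0.18, 0.37], [-0.15, 0.04]]
0 stand [ 0.7395 -0.0863  0.0025  0.1755 -0.3354 -0.5726  0.1378 -0.0374] 0.14450912778288594
[[0.23, 0.51], [-0.46, -0.24], [-0.39, -0.29], [0.73, -0.17], [-0.43, -0.03], [0.29, -0.1], [-0.69, -0.94], [0.29, 0.01], [1.47, -0.61], [-1.07, 0.82], [-0.76, 1.7], [0.89, 0.99], [-0.34, -0.57], [0.28, -0.07]]
```

```bash
python3 fit3.py | tail -6|head -4
```

```text
[[0.15, 0.71], [-0.02, -0.29], [-0.55, 0.0], [0.86, 0.44], [-0.02, -0.18]]
1 stand [ 7.395e-01 -8.570e-02  5.000e-04  1.748e-01 -3.113e-01 -7.153e-01
  7.266e-01 -1.803e-01] 0.030187595663901057
[[0.46, 0.5], [-0.67, -0.27], [-0.05, -0.41], [0.61, -0.4], [-0.08, -0.15], [0.17, -0.33], [-0.78, -1.21], [0.14, -0.26], [1.36, -0.84], [-1.16, 0.55], [-0.89, 1.43], [0.78, 0.76], [0.18, 0.37], [-0.15, 0.04]]
```

```bash
cat > ba.py <<'E'
exec(open('fit.py').read().replace('print(','(lambda *a:0)('))
from scipy.spatial.transform import Rotation as Ro
jobs=list(obs)  # jig
S1=lambda u,v:tp(u,v,(220,160),5.5)
exec(open('fit3.py').read().split('def res3')[0].split('\n',1)[1].replace('S4=','S4=') )
sobs=list(obs2)
def pp(c,P,d):
    W=np.array(c["world_to_cam"]); q=W[:3,:3]@P+W[:3,3]; q=Ro.from_rotvec(d[3:]).as_matrix()@q+d[:3]
    return np.array([c["cx"]-c["fx"]*q[0]/q[2], c["cy"]+c["fy"]*q[1]/q[2]])
a=np.radians(5.98);Xj=np.array([np.cos(a),np.sin(a),0]);Zj=np.array([-np.sin(a),np.cos(a),0])
g=np.array([.5798,.0482,.0537])  # grasp TCP
now=np.array([.6397,-.0866,.1638])
q17=lambda u,v:np.array([316+u/16-.5,182+v/16-.5])
# block points: (cam, base tcp, axes, local (x,y,z above underside), obs)
bob=[(t,g,0,(0,0,.05),tp(211,303)),(s,g,0,(0,0,.05),S1(314,234)),(t,g,0,(0,-.028,.009),tp(312,310)),
 (s,now,1,(-.015,-.038,.01),q17(320,580)),(s,now,1,(.015,-.038,.01),q17(553,512)),(s,now,1,(0,0,.05),q17(287,58)),(s,now,1,(-.0145,0,.028),q17(187-12,269-18))]
def R(p):
    ct,cs=p[:6],p[6:12]; jx,jy,jw,jo=p[12:16]; sx,sy,sw,h=p[16:20]; bx=p[20]
    C=lambda c:cs if c is s else ct
    o=[]
    for c,L,q in jobs:
        P=Rz(jw)@(np.array(L)+[jo if L[2]==.012 else 0,0,0])+[jx,jy,0]; o.append(pp(c,P,C(c))-q)
    P=Rz(jw)@np.array([-.071,.055,.088])+[jx,jy,0]; o.append(pp(s,P,cs)-S1(134,298))
    for c,L,q in sobs:
        P=Rz(sw)@np.array([L[0],L[1],h if L[2]=='h' else L[2]])+[sx,sy,0]; o.append(pp(c,P,C(c))-q)
    for c,T,m,L,q in bob:
        if m: X,Y=np.array([1,.0074,0]),np.array([-.0074,1,0])
        else: X,Y=Xj,Zj
        P=T+X*(L[0]+bx)+Y*L[1]+np.array([0,0,L[2]-.0137]); o.append(pp(c,P,C(c))-q)
    # robot: knob y by grip (knob centre along jig y), block centre y
    K0=Rz(jw)@np.array([-.071,-.055,0])+[jx,jy,0]
    o.append([( (K0-[.5178,-.0690,0])@Zj)/.0007*.7,(np.degrees(jw)-5.98)/.4])
    o.append(np.r_[p[:3]/.002,p[3:6]/.003,p[6:9]/.002,p[9:12]/.003,bx/.0015,0]*.7)
    return np.concatenate([np.ravel(z) for z in o])
x0=np.zeros(21); x0[12:16]=[.583,-.007,.104,.011]; x0[16:20]=[.74,-.086,0,.175]
r=least_squares(R,x0,loss='soft_l1',x_scale=np.r_[np.full(12,.002),np.full(9,.01)])
cov=np.linalg.inv(r.jac.T@r.jac)*.5
import builtins
builtins.print("lens",np.round(r.x[16:20],4),"sd",np.round(np.sqrt(np.diag(cov))[16:20],4),"bx",r.x[20],"jig",np.round(r.x[12:16],4))
builtins.print("cams",np.round(r.x[:12],4)); builtins.print(np.round(r.fun[:-14].reshape(-1,2),1).tolist())
E
python3 ba.py
```

```text
lens [ 0.7413 -0.0858  0.0013  0.1751] sd [0.0016 0.0013 0.0099 0.0017] bx -4.929495891757507e-05 jig [ 0.5843 -0.0069  0.1037  0.011 ]
cams [ 0.0004 -0.0002 -0.0024 -0.0006  0.     -0.0014 -0.0002  0.0004 -0.0022
  0.0003  0.0011  0.0017]
[[0.3, -0.5], [0.3, -0.3], [0.4, 0.4], [0.2, 0.4], [-0.1, 0.2], [0.3, 0.5], [-0.4, -0.6], [0.4, -0.2], [0.4, 0.5], [0.1, 0.8], [-0.2, -0.4], [-0.1, -0.9], [0.7, 0.3], [-0.2, 0.3], [0.0, -2.5], [0.7, -3.8], [-1.3, -2.6], [-1.6, -3.7], [0.1, 0.8], [0.2, 0.3], [-0.4, -0.2], [-0.2, -0.3], [0.5, -0.1], [-0.2, 0.0], [0.0, 0.0], [-0.6, -1.1], [0.3, -0.2], [1.4, -0.8], [-1.0, 0.6], [-0.7, 1.4], [0.9, 0.7], [-0.7, 0.1], [-0.1, 0.4], [-1.2, -0.0], [-0.0, 0.7], [0.7, 0.4], [0.5, 0.6], [-0.2, 0.9], [-0.2, -0.1]]
```

```bash
sed -i 's/^jobs=list(obs).*/jobs=list(obs)[:-4]/' ba.py; python3 ba.py
```

```text
lens [ 7.412e-01 -8.580e-02  4.000e-04  1.747e-01] sd [0.0016 0.0013 0.0101 0.0018] bx 5.528902422416921e-06 jig [ 0.5845 -0.0065  0.1045  0.0109]
cams [ 0.0003 -0.0002 -0.0022 -0.0006 -0.0004 -0.0008 -0.0005  0.001  -0.0019
  0.0001  0.0011  0.0008]
[[0.2, -0.5], [0.2, -0.3], [0.4, 0.3], [0.2, 0.4], [-0.3, -0.2], [0.1, 0.1], [-0.6, -1.1], [0.3, -0.6], [0.4, 0.4], [0.0, 0.3], [-0.3, -0.5], [-0.3, -0.9], [0.6, 0.2], [-0.3, 0.3], [-0.0, 0.4], [0.3, 0.4], [-0.5, -0.2], [-0.1, -0.2], [0.6, -0.3], [-0.1, 0.0], [0.1, -0.2], [-0.7, -1.2], [0.2, -0.4], [1.4, -0.9], [-1.0, 0.5], [-0.8, 1.3], [0.8, 0.7], [-0.5, 0.1], [-0.2, 0.1], [-1.1, 0.0], [-0.1, 0.4], [0.7, 0.1], [0.5, 0.3], [-0.3, 0.6], [0.2, 0.0]]
```

apply_moves --pt "0.1 0.2 0.05 0.2" --pt "0.15 0.38 0.08 0.3" --pt "0.15 0.38 0.08 0.3" --pt "0.15 0.38 0.08 0.3" --pt "0.15 0.38 0.08 0.3" --pt "0.15 0.38 0.08 0.3" --pt "0.15 0.38 0.08 0.3" --pt "0.15 0.38 0.08 0.3"

```text
time: 15.65
tcp_pos: [0.6414, -0.0864, 0.1599]
tool_rot: [[1.0, 0.0, -0.002], [0.002, -0.0, 1.0], [0.0, -1.0, -0.0]]
contact_force: [-0.4, -0.8, -4.4]
opening: 0.455
```

Run:
```python
from h import *
s=read_state();print(s["time"],np.round(s["tcp_pos"],4),np.round(s["tool_rot"],4).tolist(),s["contact_force"],s["opening"]*88,np.abs(s["joint_velocities"]).max())
a=K("side");cv2.imwrite("pics/s20.png",a["frame"])
```

```text
15.65 [ 0.6414 -0.0864  0.1599] [[1.0, 0.0, -0.0015], [0.0015, -0.0001, 1.0], [0.0, -1.0, -0.0001]] [-0.414804   -0.76291072 -4.41780704] 40.05287382967691 0.08265929520848163
```

View pics/s20.png

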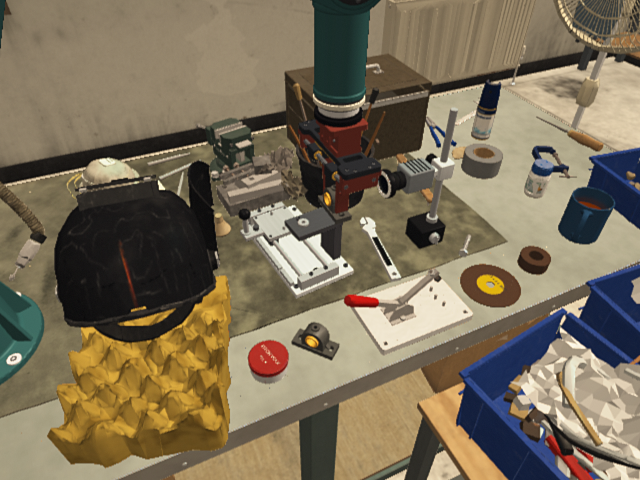

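```bash
python3 -c "
from h import *
print(env.finish_job())"
```

```text
the job is handed in; nothing more can be done
None
```

The job is handed in, with the block held in front of the inspection camera at 15.7 s (limit 56 s).

- **Carriage:** I gripped the knob and pushed the carriage along the jig. It moved 110 mm by the arm's reading and 109.8–110.2 mm by the side image. The last image shows it still in the unloading station.
- **Grip:** I took the block by the flat sides of its housing at 40 N, with the fingers 40 mm apart, and kept off the brass bush. I lifted it straight off its dowels.
- **Final pose:** The tool is at (0.6414, −0.0864, 0.1599), which puts the bore at about z = 0.174. The block is level, with the jaws within about 0.1° of the estimated camera axis. The wrist force shows about 4.4 N, roughly the block's weight, and nothing suggests contact with the camera or stand.

**Checks that disagreed:** My first lens position came out at height 0.1775. Comparing the side image with points the robot had gripped showed both cameras are off by about 2 mm. A joint fit then gave the lens at (0.741, −0.086, 0.1747), so I moved the block down 4 mm. Comparing bush and lens directly in the side image had suggested the lens was still lower, about 0.172.

The remaining uncertainty is about 2–3 mm in the bore's centring and distance, and about 0.6° in the camera's direction. I could not check the final pose from the top camera because the arm blocked its view.

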